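Serve the lime dish, handle turned to the serving tab

ROBOT

A 6-joint arm with a two-finger parallel gripper is mounted at the origin on the work surface. World frame = base frame: x ahead of the robot, y to its left, z up, the work surface at z = 0. Lengths are in mm, angles in rad, forces in N, time in s.
With the tool pointing down it reaches from about 250 to 775 mm from the base axis. Payload 8.9 kg.
Tool frame: the origin (TCP) lies midway between the tips of the shut fingers; the grasp point (between the pads) lies grasp_offset behind it (grasp_offset is the distance from the TCP to the grasp point, in mm); y points along the fingers, z is the direction in which the jaws open and shut, and the axes are right-handed (so a half turn about y gives the same grasp; the last joint's range is limited). The gripper opens to 85 mm and grips with 20 to 120 N. Pads are 22 mm wide; open, the fingers measure 114 mm over their backs; the gripper's body (76 mm by 85 mm) begins 54 mm behind the grasp point. The pads swing forward as they close: fully open they stand 13 mm farther back than shut.
Start: joints at [-1.44, 0.291, -0.153, 1.127, 0, 1.431], TCP at [139.934, -506.006, 231.305] pointing down, gripper open.
Joint ranges: [-2.52, 2.52], [-0.91, 1.74], [-1.3, 1.37], [-1.96, 2.02], [-1.52, 1.47], [-3.14, 3.14]. Speed limits (rad/s): [2.22, 2.22, 2.79, 3.14, 3.14, 3.14].

INTERFACE

Orientations are given as a unit quaternion [w, x, y, z].
In Python, from workcell import * gives the robot as it stands.
- The arm moves only by the tool servo_tool, never from a script. Its argument "rows" is a list of rows, each an object of numbers: "dx", "dy", "dz": the shift along the tool's x, y, z in cm; "ax", "ay", "az": the turn, a rotation vector about the tool's x, y, z in degrees. A call has 1 to 8 rows; each row shifts and turns the commanded pose from where the row before left it, along the tool's axes as they then stand; what a row does not reach is not made up. A row lasts 1/8 s, in which the tool goes at most 62.5 mm and 10.7 degrees, less where a joint would pass 70% of its speed; a pose out of reach is approached as far as the arm can. A call with a gripper value outside its range is refused whole. "grip" is the opening, from 0 (shut) to 1 (fully open), set as the call begins (left out, the last holds). The fingers move at their own pace and stop on an object; "force" is the grip in N (left out, the last holds). Time passes only in rows, so rows that do not move let the fingers close. It gives the time, the measured TCP pose, the force and the opening at its end, in the units of the state.
- sense(): the state, without advancing time (a new reading comes with each control period).
- camera(name): name is "scene" or "top" or "wrist"; returns a dict with "img" (480x640x3 uint8, red, green, blue), "K" (3x3 intrinsics, pixels), "distortion" ([k1, k2, p1, p2, k3] as OpenCV has them; the pictures are not rectified), "extrinsics" (4x4, takes a point from world to camera coordinates). Camera axes: x right, y down, z forward; pixel columns grow to the right and rows downward; lengths in mm; the calibration is good to about 2 mm. A picture is of the moment at which its call begins. There is no depth.
- finish_job(): hands the job in, once; it reports no verdict.
The state is a dict: "t": time; "qpos": joint angles; "qd": joint speeds; "joint_efforts": joint torques, N m; "ee_pos": TCP position; "tool_rot": TCP orientation; "contact_force": force on the tool from outside, world axes, zero at the start; "wrist_torque": the same for the moment, N m; "gripper_width": finger opening in mm.
Only numpy, scipy, OpenCV 4.12 (cv2) and the standard library are available. Lean on these libraries where they do the work, as an engineer would, in place of code of your own. Each camera call takes 0.05 s, during which the arm holds its last target.

TASK

Take the lime out of the red lid in the open drawer and set it down, without dropping it, in the middle of the dished plate. Then take the plate by its handle, lift it level straight off the trivet, and over the trivet give it a quarter turn, so that the handle points the way the trivet's tab points, with the lime lying loose in the middle all the while. Finish still holding the plate by its handle, level and still, about 8 cm above the trivet and over its middle, and leave the salt cellar, pepper mill and spatula where they are.

Things in the scene. Friction and masses are not known exactly. Their poses are not given: they have to be found in the camera images.
- trivet: Fixed grey enamelled iron trivet, 150 x 150 mm, five flat bars with their tops 24 mm above the shelf. Origin: underside centre, on the shelf. Its +y axis points to the side where a tongue-shaped tab (45 mm wide, same top height) sticks out 45 mm beyond the square; +z up. It stands at any of a wide range of yaws.
- dish: Loose round aluminium plate, 138 mm across, 26 mm high, about 140 g, dished as a 12 degree cone. Origin: underside centre; z up; +x along its handle. The middle of the dish is 6.5 mm above the origin (seated lime's centre: 28 mm; the surface 36 mm out: 14 mm). Starts centred on the trivet, +x within 0.1 rad of the trivet's +x: a quarter turn clockwise, from above, from the tab.
- dish_handle (a point): Grip point of the plate's handle, 105 mm from the plate's middle along its +x, 26 mm above its underside. The handle is a dark wooden bar on edge, 13 mm wide (dish y), 20 mm high (15 to 35 mm above the underside), from the rim to 130 mm from the middle. Pinch it from above across its 13 mm.
- lime_center (a point): Centre of the lime, a loose hard ball 42 mm in diameter, about 45 g. It starts lying in the cup-shaped knob of the red lid, its centre 36 mm above the lid's underside and 51 mm above the shelf.
- lid: Fixed red plastic lid lying on the drawer's floor: a disc 90 mm across and 6 mm thick with a cup-shaped knob (34 mm outside, rim 20 mm above the lid's underside) in which the lime sits. Origin: underside centre, 15 mm above the shelf.
- drawer: Fixed stainless drawer, open. Origin: on the shelf under the middle of the open tray: 200 mm (x) by 270 mm (y), 5 mm walls, floor 15 mm and wall tops 65 mm above the shelf; front plate 300 mm wide, top at 76 mm, at -x with a bar handle 35 mm out. Housing, 91 mm high, 320 mm wide, begins 95 mm out along +x. Probe and skewers lie fixed over 100 mm from the middle line.
- cellar: Closed white ceramic salt cellar, 80 mm across, 76 mm high, loose; leave alone. Origin: underside centre.
- mill: Dark wooden pepper mill, 54 mm across, 113 mm high, loose; leave alone. Origin: underside centre.
- spatula: Steel spatula with a wooden handle lying on the shelf, loose; leave alone. It lies along its x axis, handle to -x.
Not all that is in view belongs to the job. Leave any purple or yellow look-alike of the dish alone. Leave any blue or grey look-alike of the part that bears lime_center alone.

How it is judged:
By the outcome, as a careful person would: the job done as asked, in the order asked, and still so for the second after the job is handed in, while the arm keeps its last pose, push and grip.
It also fails if it takes over 61 s, if anything falls off the work surface, if the arm or the gripper's body presses on something with over 40 N, if the wrist force passes 120 N, or if a joint passes its speed limit or range.

## Working session

There is one attempt and no reset: what is moved stays moved. The work goes in short steps, Python scripts to look and compute and a tool call to move; the robot and the scene stay as the last step left them, time stands still between calls to the robot, and variables do not carry over. Pictures are saved under pics/ and viewed, and the job is handed in when it is done.

Besides the shell and the picture viewer there is one more tool, called after ">>>" by a JSON object that holds its "api" and its "payload". servo_tool: Moves the arm, as the interface text tells. Its arguments: {"type":"object","properties":{"rows":{"type":"array","items":{"type":"object","properties":{"dx":{"type":"number"},"dy":{"type":"number"},"dz":{"type":"number"},"ax":{"type":"number"},"ay":{"type":"number"},"az":{"type":"number"}}}},"grip":{"type":"number"},"force":{"type":"number"}},"required":["rows"]}

```bash
ls; mkdir -p pics; python3 - <<'E'
from workcell import *
import cv2
s=sense();print(s)
for n in("scene","top","wrist"):
    c=camera(n);cv2.imwrite(f"pics/{n}0.png",c["img"][:,:,::-1]);print(n,c["K"],c["distortion"],c["extrinsics"])
E
```

```text
pics
{'t': 0.0, 'qpos': array([-1.44030755e+00,  2.91296326e-01, -1.54132661e-01,  1.12664484e+00,
        5.40956645e-05,  1.43150039e+00]), 'qd': array([-0.00081848, -0.00165009,  0.0001144 ,  0.00063153,  0.00161496,
        0.00057044]), 'joint_efforts': array([-2.21121132e-03, -5.37143254e+01,  3.31374478e+01,  1.54691725e-02,
       -3.92426982e-04,  1.14026292e-05]), 'ee_pos': array([ 139.89308887, -505.58611595,  230.7215769 ]), 'tool_rot': array([ 0.09511538, -0.09507315,  0.70113472, -0.70023158]), 'contact_force': array([ 0.93081155, -0.08625331,  0.23455774]), 'wrist_torque': array([ 0.03370441,  0.00605364, -0.00817901]), 'gripper_width': 85.42353819532364}
scene [[624.16690728   0.         315.68225376]
 [  0.         624.16690728 235.16016238]
 [  0.           0.           1.        ]] [-0.03452355  0.          0.          0.          0.        ] [[ 4.84263831e-01  8.74893647e-01  7.04611299e-03 -2.75509142e+02]
 [ 6.13657725e-01 -3.33904342e-01 -7.15494295e-01 -2.73446473e+02]
 [-6.23628686e-01  3.50811911e-01 -6.98583041e-01  1.84803499e+03]
 [ 0.00000000e+00  0.0000
[... 258 characters left out ...]
74e-01  1.43573747e-02  7.19930116e+00]
 [-9.81833609e-01 -2.12860109e-02 -1.88546203e-01  5.45748178e+02]
 [ 1.88798640e-01 -1.05298950e-02 -9.81959365e-01  1.61803796e+03]
 [ 0.00000000e+00  0.00000000e+00  0.00000000e+00  1.00000000e+00]]
wrist [[418.06437437   0.         319.3966047 ]
 [  0.         418.06437437 244.79838816]
 [  0.           0.           1.        ]] [0.00730544 0.         0.         0.         0.        ] [[ 2.65488625e-01 -9.64113961e-01 -2.44501124e-04 -5.24321771e+02]
 [-9.11688172e-01 -2.51134576e-01  3.25201632e-01 -4.12400885e+01]
 [-3.13592837e-01 -8.61144255e-02 -9.45644668e-01  3.80735123e+02]
 [ 0.00000000e+00  0.00000000e+00  0.00000000e+00  1.00000000e+00]]
```

View pics/scene0.png

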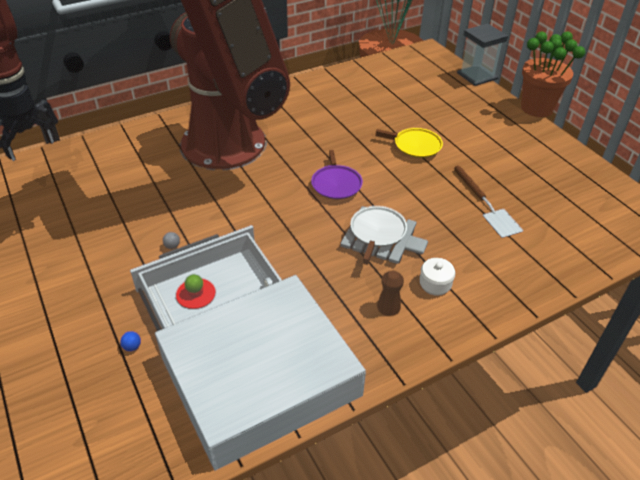

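View pics/top0.png

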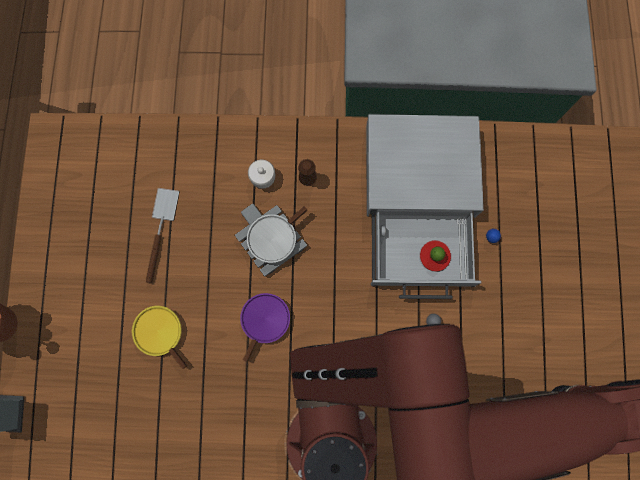

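View pics/wrist0.png

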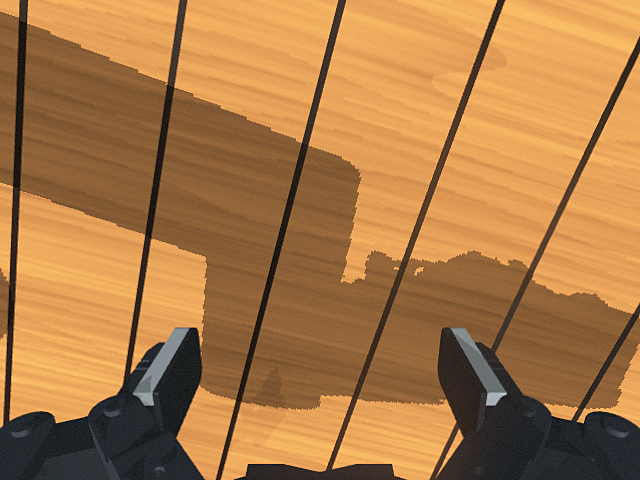

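Scene view: lime on red lid at (194,285), aluminium dish at (379,226) on the trivet, with purple (337,182) and yellow (418,143) look-alikes. Top view: lime (438,254), dish (271,239) with its handle up-right at (305,211) and the tab probably up-left at (248,213). I'll confirm in an enlarged crop.

```bash
cat > h.py <<'E'
import numpy as np,cv2
from workcell import *
def ray(c,uv):
    p=cv2.undistortPoints(np.array([[uv]],float),c["K"],np.array(c["distortion"]))[0,0]
    E=c["extrinsics"];R=E[:3,:3];t=E[:3,3]
    return -R.T@t, R.T@np.array([p[0],p[1],1.])
def onz(c,uv,z):
    o,d=ray(c,uv);return o+d*(z-o[2])/d[2]
def tri(rs):
    A=np.zeros((3,3));b=np.zeros(3)
    for o,d in rs:
        d=d/np.linalg.norm(d);P=np.eye(3)-np.outer(d,d);A+=P;b+=P@o
    x=np.linalg.solve(A,b)
    return x,[np.linalg.norm(np.cross(x-o,d/np.linalg.norm(d))) for o,d in rs]
def proj(c,P):
    E=c["extrinsics"];return cv2.projectPoints(np.array(P,float).reshape(-1,1,3),cv2.Rodrigues(E[:3,:3])[0],E[:3,3],c["K"],np.array(c["distortion"]))[0][:,0]
def hsv(c): return cv2.cvtColor(c["img"],cv2.COLOR_RGB2HSV)
def blobs(m,mn=20):
    n,l,s,ce=cv2.connectedComponentsWithStats(m.astype(np.uint8));return [(s[i],ce[i],l==i) for i in range(1,n) if s[i][4]>=mn]
def crop(c,x0,y0,x1,y1,k,name):
    im=c["img"][y0:y1,x0:x1,::-1];cv2.imwrite(name,cv2.resize(im,None,fx=k,fy=k,interpolation=cv2.INTER_CUBIC))
E
python3 - <<'E'
from h import *
T=camera("top");S=camera("scene")
a=T["img"][190:290,220:340,::-1];b=T["img"][200:300,370:490,::-1]
a2=S["img"][200:275,330:440,::-1];
r=lambda i:cv2.resize(i,(400,300),interpolation=cv2.INTER_CUBIC)
b2=S["img"][240:330,130:250,::-1]
cv2.imwrite("pics/crop1.png",np.vstack([np.hstack([r(a),r(b)]),np.hstack([r(a2),r(b2)])]))
rs=[]
for c,box in((T,(370,200,490,300)),(S,(130,240,250,330))):
    H=hsv(c);m=(H[...,0]>33)&(H[...,0]<70)&(H[...,1]>120)&(H[...,2]>40)
    k=np.zeros_like(m);k[box[1]:box[3],box[0]:box[2]]=1;m&=k
    for s,ce,l in blobs(m):print("lime",s,ce)
    s,ce,l=max(blobs(m),key=lambda q:q[0][4]);pt,rad=cv2.minEnclosingCircle(np.argwhere(l)[:,::-1].astype(np.float32));print(pt,rad)
    rs.append(ray(c,pt));print(onz(c,pt,51))
print(tri(rs))
for c in(T,S):
    H=hsv(c);m=((H[...,0]<6)|(H[...,0]>174))&(H[...,1]>200)&(H[...,2]>150)
    for s,ce,l in blobs(m):
        e=cv2.fitEllipse(cv2.convexHull(np.argwhere(l)[:,::-1].astype(np.float32)));print("lid",s,e,onz(c,e[0],21))
E
```

```text
lime [431 247  14  14 155] [437.33548387 253.39354839]
(437.3488464355469, 253.44186401367188) 6.966176986694336
[ 524.14918926 -287.43353258   51.        ]
lime [186 275  16  13 174] [193.64367816 281.5       ]
(193.6666717529297, 282.0) 7.923338413238525
[ 520.43379873 -284.20886508   51.        ]
(array([ 523.69455368, -285.81659611,   55.09087427]), [np.float64(0.8506558320162735), np.float64(0.8506558320162655)])
```

View pics/crop1.png

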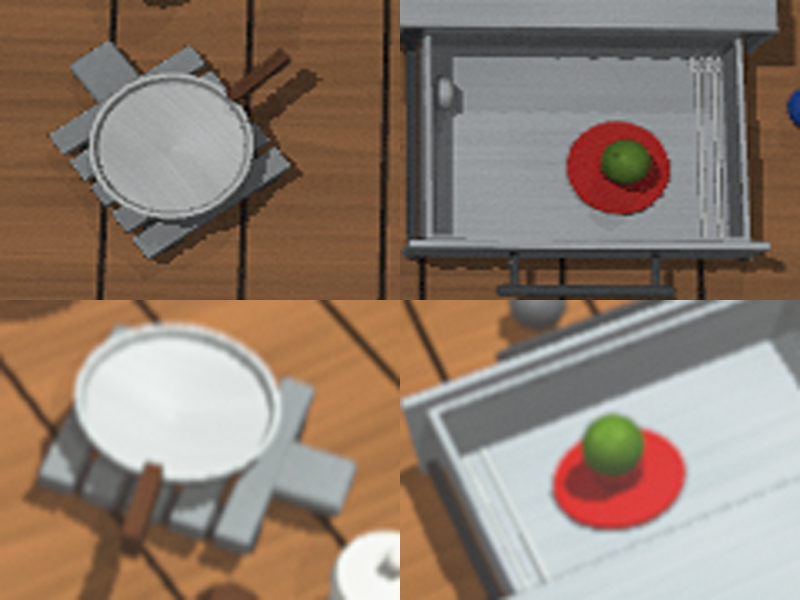

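Confirmed: the lime is on the red lid (top 437,253). The aluminium plate has its handle up-right and the trivet tab up-left (top ≈252,211), a quarter turn CCW from the handle. Next I'll measure the plate, handle and tab.

```bash
python3 - <<'E'
from h import *
T=camera("top");S=camera("scene")
for c,box,v in((T,(225,195,315,285),150),(S,(335,195,435,270),195)):
    H=hsv(c);x0,y0,x1,y1=box
    print([tuple(H[y,x]) for x,y in ((271,239),(252,211),(263,245),(380,226),(405,245))])
    k=np.zeros(H.shape[:2],bool);k[y0:y1,x0:x1]=1
    m=k&(H[...,1]<45)&(H[...,2]>v)
    for s,ce,l in blobs(m,100):
        e=cv2.fitEllipse(cv2.convexHull(np.argwhere(l)[:,::-1].astype(np.float32)))
        print("dish",s,e,onz(c,e[0],50))
    w=k&(H[...,2]<110)&(H[...,1]>90)&((H[...,0]<14)|(H[...,0]>170))
    for s,ce,l in blobs(w,10): print("wood",s,ce,onz(c,ce,59))
E
```

```text
[(np.uint8(110), np.uint8(4), np.uint8(172)), (np.uint8(84), np.uint8(10), np.uint8(125)), (np.uint8(83), np.uint8(6), np.uint8(168)), (np.uint8(90), np.uint8(15), np.uint8(66)), (np.uint8(96), np.uint8(8), np.uint8(151))]
dish [ 247  214   49   49 1605] ((270.74517822265625, 238.0177459716797), (47.62716293334961, 48.93803405761719), 59.0333366394043) [558.19575988 179.79842203  50.        ]
wood [288 206  27  34 233] [300.25751073 218.59656652] [613.64066828  98.45222765  59.        ]
wood [242 223   7   5  14] [244.85714286 224.35714286] [593.78059293 252.92616759  59.        ]
wood [305 244   4   7  10] [306.6 246.9] [533.42789469  78.60668623  59.        ]
wood [298 249   8  10  21] [300.76190476 253.        ] [515.9007495   94.32666691  59.        ]
wood [275 259  18  14  52] [283.84615385 265.25      ] [480.59373608 140.04129821  59.        ]
[(np.uint8(14), np.uint8(147), np.uint8(174)), (np.uint8(14), np.uint8(149), np.uint8(197)), (np.uint8(14), np.uint8(141), np.uint8(179)), (np.uint8(84), np.uint8(5), np.uint8(234)), (np.uint8(90), np.uint8(9), np.uint8(163))]
dish [ 351 
[... 490 characters left out ...]
.89743017 143.79290633  59.        ]
wood [335 221  12  17  35] [340.91428571 229.22857143] [537.95816719  86.04755641  59.        ]
wood [355 244  19  25 152] [363.94078947 258.57236842] [647.06706206  82.88592414  59.        ]
wood [338 246   8   5  16] [341.8125 248.125 ] [593.82793379  55.41240294  59.        ]
wood [347 249   9   4  17] [350.76470588 250.70588235] [611.01693524  69.39947869  59.        ]
wood [406 251  19  10  39] [415.02564103 254.66666667] [693.15213303 193.40439368  59.        ]
wood [377 259   7   4  12] [379.91666667 260.25      ] [669.09857153 112.22927536  59.        ]
wood [387 261   8   6  19] [391.47368421 263.63157895] [690.62981069 129.57755332  59.        ]
```

```bash
python3 - <<'E'
from h import *
import workcell
from scipy.spatial.transform import Rotation as R
print([n for n in dir(workcell) if n[0]!='_'], globals().get('grasp_offset'))
s=sense();q=s["tool_rot"];M=R.from_quat([q[1],q[2],q[3],q[0]]).as_matrix();print(M.round(3))
T=camera("top");W=camera("wrist")
a=onz(T,(290.5,222.3),59);b=onz(T,(306.4,209),59);t=onz(T,(247,208.2),24);print(a,b,t)
C=np.array([559,180])
for p in(a,b,t):d=p[:2]-C;print(np.hypot(*d),np.degrees(np.arctan2(d[1],d[0])))
E=W["extrinsics"];cw=-E[:3,:3].T@E[:3,3]
print("wrist cam in tool",M.T@(cw-s["ee_pos"]),(M.T@E[:3,:3].T).round(3))
E
```

```text
['IKError', 'camera', 'finish_job', 'grasp_offset', 'sense'] 18.700000000000003
[[-0.964 -0.     0.267]
 [-0.267  0.    -0.964]
 [-0.    -1.    -0.   ]]
[602.41366682 125.43573367  59.        ] [641.69992006  81.98229207  59.        ] [649.22622786 253.62800059  24.        ]
69.72808349220654 -51.49273997219378
128.2448745414519 -49.84486120197022
116.45537628296746 39.21574067694827
wrist cam in tool [ -84.20629192 -142.55261808   -0.26923532] [[ 0.001  0.946  0.325]
 [-0.001 -0.325  0.946]
 [ 1.    -0.001  0.001]]
```

>>> {"api": "servo_tool", "payload": {"rows": [{"dx": -4.5, "dz": -1.1}, {"dx": -6.0, "dz": -1.5}, {"dx": -6.0, "dz": -1.5}, {"dx": -6.0, "dz": -1.5, "dy": 1.0}, {"dx": -6.0, "dz": -1.5, "dy": 1.5}, {"dx": -6.0, "dz": -1.5, "dy": 2}, {"dx": -5.0, "dz": -1.4, "dy": 1.5}, {"dx": -3.3, "dz": -0.9, "dy": 0.5}], "grip": 0.8}}

```text
schema error: expected keys dx, dy, dz, ax, ay, az
```

>>> {"api": "servo_tool", "payload": {"rows": [{}, {}]}}

```text
schema error: expected keys dx, dy, dz, ax, ay, az
```

```bash
cat >> h.py <<'E'
from scipy.spatial.transform import Rotation as Rot
def tool():
    s=sense();q=s["tool_rot"];return s,Rot.from_quat([q[1],q[2],q[3],q[0]]).as_matrix()
def totool(target,s,M): return (M.T@(np.array(target)-s["ee_pos"])/10).round(2)
E
python3 - <<'E'
from h import *
s,M=tool();print(s["t"],s["ee_pos"],M.round(3),s["contact_force"],s["gripper_width"])
W=camera("wrist");cv2.imwrite("pics/w1.png",W["img"][:,:,::-1])
H=hsv(W);m=(H[...,0]>33)&(H[...,0]<70)&(H[...,1]>120)&(H[...,2]>30)
for b,ce,l in blobs(m,200):
    h=cv2.convexHull(np.argwhere(l)[:,::-1].astype(np.float32));e=cv2.fitEllipse(h);print(b,ce,e,onz(W,e[0],51),totool(onz(W,e[0],51),s,M))
E
```

```text
0.45 [ 139.94113663 -505.9562976   231.22453804] [[-0.964 -0.     0.267]
 [-0.267  0.    -0.964]
 [-0.    -1.    -0.   ]] [ 0.0761868  -0.75206692 -0.39583746] 85.24691705586339
```

View pics/w1.png

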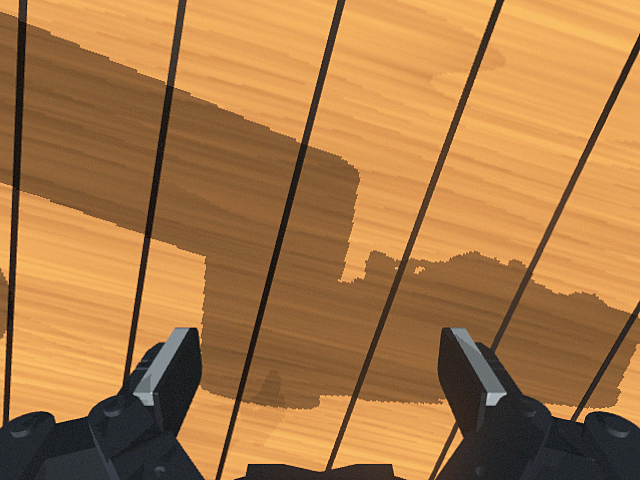

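The call was refused because every row needs all six keys, so the wrist view is unchanged: bare table, no lime. I'll send it again with full rows.

>>> {"api": "servo_tool", "payload": {"rows": [{"dx": -4.5, "dy": 0, "dz": -1.1, "ax": 0, "ay": 0, "az": 0}, {"dx": -6.0, "dy": 0, "dz": -1.5, "ax": 0, "ay": 0, "az": 0}, {"dx": -6.0, "dy": 0, "dz": -1.5, "ax": 0, "ay": 0, "az": 0}, {"dx": -6.0, "dy": 1.0, "dz": -1.5, "ax": 0, "ay": 0, "az": 0}, {"dx": -6.0, "dy": 1.0, "dz": -1.5, "ax": 0, "ay": 0, "az": 0}, {"dx": -6.0, "dy": 1.0, "dz": -1.5, "ax": 0, "ay": 0, "az": 0}, {"dx": -5.0, "dy": 2.0, "dz": -1.4, "ax": 0, "ay": 0, "az": 0}, {"dx": -3.3, "dy": 1.0, "dz": -0.9, "ax": 0, "ay": 0, "az": 0}], "grip": 0.8}}

```text
t: 1.5
ee_pos: [524.6, -285.2, 170.2]
tool_rot: [0.096, -0.096, 0.701, -0.7]
contact_force: [-0.2, 0.1, -0.4]
gripper_width: 68.3
```

>>> {"api": "servo_tool", "payload": {"rows": [{"dx": 0, "dy": 0, "dz": 0, "ax": 0, "ay": 0, "az": 0}, {"dx": 0, "dy": 0, "dz": 0, "ax": 0, "ay": 0, "az": 0}]}}

```text
t: 1.75
ee_pos: [522.6, -287.4, 171.5]
tool_rot: [-0.095, 0.095, -0.701, 0.701]
contact_force: [-0.2, 0.0, -0.2]
gripper_width: 68.3
```

```bash

python3 - <<'E'
from h import *
s,M=tool();print(s["t"],s["ee_pos"],M.round(3),s["contact_force"],s["gripper_width"])
W=camera("wrist");cv2.imwrite("pics/w2.png",W["img"][:,:,::-1])
H=hsv(W);m=(H[...,0]>33)&(H[...,0]<70)&(H[...,1]>120)&(H[...,2]>30)
for b,ce,l in blobs(m,200):
    h=cv2.convexHull(np.argwhere(l)[:,::-1].astype(np.float32));e=cv2.fitEllipse(h);print(b,ce,e,onz(W,e[0],51),totool(onz(W,e[0],51),s,M))
E
```

```text
1.75 [ 522.61944892 -287.35916228  171.50170191] [[-0.964 -0.     0.267]
 [-0.267 -0.    -0.964]
 [ 0.    -1.     0.   ]] [-0.20140957  0.02506124 -0.19332172] 68.25193010458715
[ 287  202   63   63 3108] [318.19305019 233.03024453] ((318.2180480957031, 233.01809692382812), (62.61471176147461, 62.725738525390625), 176.41783142089844) [ 524.19207295 -285.97673544   51.        ] [-0.19 12.05 -0.09]
```

View pics/w2.png

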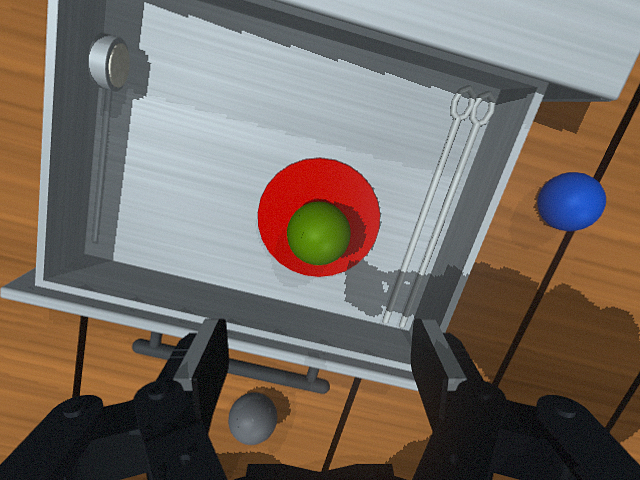

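The wrist view shows the lime at (318,233) on the red lid, almost exactly under the tool, with the skewers and walls clear of the fingers. Going down.

>>> {"api": "servo_tool", "payload": {"rows": [{"dx": -0.2, "dy": 2.0, "dz": -0.1, "ax": 0, "ay": 0, "az": 0}, {"dx": 0, "dy": 2.5, "dz": 0, "ax": 0, "ay": 0, "az": 0}, {"dx": 0, "dy": 2.5, "dz": 0, "ax": 0, "ay": 0, "az": 0}, {"dx": 0, "dy": 2.5, "dz": 0, "ax": 0, "ay": 0, "az": 0}, {"dx": 0, "dy": 2.0, "dz": 0, "ax": 0, "ay": 0, "az": 0}, {"dx": 0, "dy": 1.3, "dz": 0, "ax": 0, "ay": 0, "az": 0}, {"dx": 0, "dy": 0.5, "dz": 0, "ax": 0, "ay": 0, "az": 0}, {"dx": 0, "dy": 0, "dz": 0, "ax": 0, "ay": 0, "az": 0}]}}

```text
t: 2.8
ee_pos: [524.6, -285.9, 38.7]
tool_rot: [-0.095, 0.095, -0.701, 0.701]
contact_force: [-0.7, 0.6, 0.6]
gripper_width: 68.5
```

>>> {"api": "servo_tool", "payload": {"rows": [{"dx": 0, "dy": 0, "dz": 0, "ax": 0, "ay": 0, "az": 0}, {"dx": 0, "dy": 0, "dz": 0, "ax": 0, "ay": 0, "az": 0}, {"dx": 0, "dy": 0, "dz": 0, "ax": 0, "ay": 0, "az": 0}, {"dx": 0, "dy": 0, "dz": 0, "ax": 0, "ay": 0, "az": 0}, {"dx": 0, "dy": 0, "dz": 0, "ax": 0, "ay": 0, "az": 0}], "grip": 0.35, "force": 25}}

```text
t: 3.42
ee_pos: [525.1, -285.9, 39.0]
tool_rot: [-0.095, 0.095, -0.7, 0.701]
contact_force: [-1.1, 0.4, 6.0]
gripper_width: 40.2
```

```bash

python3 - <<'E'
from h import *
s,M=tool();print(s["t"],s["ee_pos"],s["contact_force"],s["gripper_width"])
W=camera("wrist");cv2.imwrite("pics/w3.png",W["img"][:,:,::-1])
E
```

```text
3.425 [ 525.14294717 -285.89663401   39.03700961] [-1.11118394  0.38226096  6.04085792] 40.24049431709153
```

View pics/w3.png

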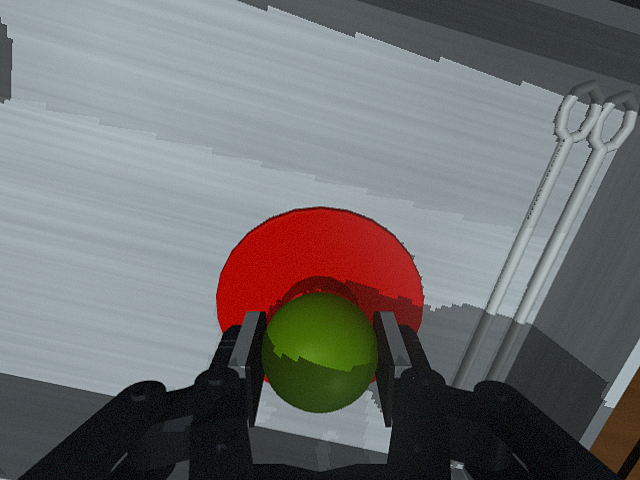

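The ball is between the pads at (320,350), but the opening reads 40.2 mm and the tool is pushed up with 6 N. The tips are at about z 52, so the pad ends are gripping above the equator. I'll open, go 8 mm lower and grip again.

>>> {"api": "servo_tool", "payload": {"rows": [{"dx": 0, "dy": 0, "dz": 0, "ax": 0, "ay": 0, "az": 0}, {"dx": 0, "dy": 0, "dz": 0, "ax": 0, "ay": 0, "az": 0}, {"dx": 0, "dy": 0.4, "dz": 0, "ax": 0, "ay": 0, "az": 0}, {"dx": 0, "dy": 0.4, "dz": 0, "ax": 0, "ay": 0, "az": 0}, {"dx": 0, "dy": 0, "dz": 0, "ax": 0, "ay": 0, "az": 0}, {"dx": 0, "dy": 0, "dz": 0, "ax": 0, "ay": 0, "az": 0}], "grip": 0.7}}

```text
t: 4.22
ee_pos: [524.6, -285.6, 30.3]
tool_rot: [0.095, -0.095, 0.701, -0.701]
contact_force: [0.3, -0.3, -0.2]
gripper_width: 59.8
```

>>> {"api": "servo_tool", "payload": {"rows": [{"dx": 0, "dy": 0, "dz": 0, "ax": 0, "ay": 0, "az": 0}, {"dx": 0, "dy": 0, "dz": 0, "ax": 0, "ay": 0, "az": 0}, {"dx": 0, "dy": 0, "dz": 0, "ax": 0, "ay": 0, "az": 0}, {"dx": 0, "dy": 0, "dz": 0, "ax": 0, "ay": 0, "az": 0}, {"dx": 0, "dy": 0, "dz": 0, "ax": 0, "ay": 0, "az": 0}, {"dx": 0, "dy": 0, "dz": 0, "ax": 0, "ay": 0, "az": 0}], "grip": 0.35, "force": 25}}

```text
t: 4.97
ee_pos: [524.8, -285.7, 30.5]
tool_rot: [-0.095, 0.095, -0.701, 0.701]
contact_force: [-0.1, -0.4, 2.8]
gripper_width: 40.6
```

```bash

python3 - <<'E'
from h import *
s,M=tool();print(s["t"],s["ee_pos"],s["contact_force"],s["gripper_width"])
W=camera("wrist");cv2.imwrite("pics/w4.png",W["img"][200:,:,::-1])
E
```

```text
4.975 [ 524.82682868 -285.73765165   30.53627325] [-0.11170366 -0.44956119  2.81497526] 40.61567441052601
```

View pics/w4.png

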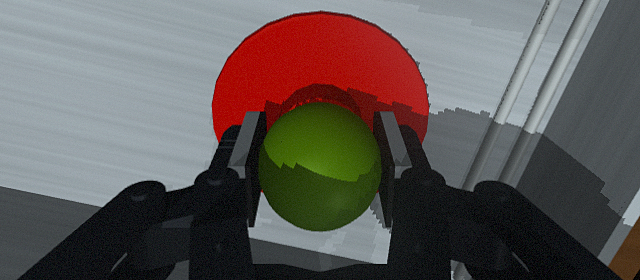

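The lime now sits deeper between the pads, at (320,165) in the crop, and the squeeze is mild. Lifting.

>>> {"api": "servo_tool", "payload": {"rows": [{"dx": 0, "dy": -0.5, "dz": 0, "ax": 0, "ay": 0, "az": 0}, {"dx": 0, "dy": -1, "dz": 0, "ax": 0, "ay": 0, "az": 0}, {"dx": 0, "dy": -2, "dz": 0, "ax": 0, "ay": 0, "az": 0}, {"dx": 0, "dy": -2.5, "dz": 0, "ax": 0, "ay": 0, "az": 0}, {"dx": 0, "dy": -2.5, "dz": 0, "ax": 0, "ay": 0, "az": 0}, {"dx": 0, "dy": -2.5, "dz": 0, "ax": 0, "ay": 0, "az": 0}, {"dx": 0, "dy": -2, "dz": 0, "ax": 0, "ay": 0, "az": 0}, {"dx": 0, "dy": -1, "dz": 0, "ax": 0, "ay": 0, "az": 0}]}}

```text
t: 6.02
ee_pos: [525.0, -285.8, 171.9]
tool_rot: [-0.096, 0.095, -0.7, 0.701]
contact_force: [-0.4, 0.1, -1.8]
gripper_width: 40.6
```

```bash

python3 - <<'E'
from h import *
s,M=tool();print(s["t"],s["ee_pos"],s["contact_force"],s["gripper_width"],s["qpos"])
W=camera("wrist");cv2.imwrite("pics/w5.png",W["img"][200:,:,::-1])
print(totool([559,180,170],s,M))
E
```

```text
6.025 [ 525.04673165 -285.7726374   171.93725253] [-0.41018892  0.07856511 -1.8268779 ] 40.642544802506606 [-6.20742487e-01  4.63523668e-01 -5.35737626e-02  1.05210347e+00
  8.32321835e-05  2.25102167e+00]
[-15.69   0.16 -43.99]
```

View pics/w5.png

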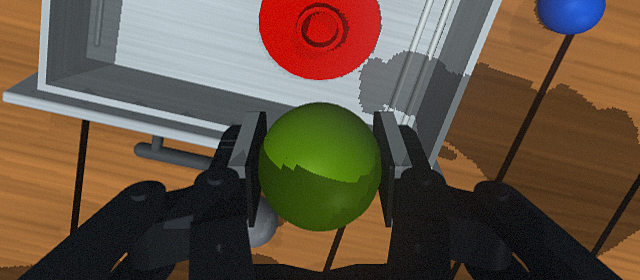

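The lime is held clear of the lid, whose empty cup is at (322,27) in the crop. Now I'll turn the tool to the handle-grasp yaw (+114°, well inside joint 6's range) before crossing.

>>> {"api": "servo_tool", "payload": {"rows": [{"dx": 0, "dy": 0, "dz": 0, "ax": 0, "ay": -5, "az": 0}, {"dx": 0, "dy": 0, "dz": 0, "ax": 0, "ay": -8, "az": 0}, {"dx": 0, "dy": 0, "dz": 0, "ax": 0, "ay": -8, "az": 0}, {"dx": 0, "dy": 0, "dz": 0, "ax": 0, "ay": -8, "az": 0}, {"dx": 0, "dy": 0, "dz": 0, "ax": 0, "ay": -8, "az": 0}, {"dx": 0, "dy": 0, "dz": 0, "ax": 0, "ay": -8, "az": 0}, {"dx": 0, "dy": 0, "dz": 0, "ax": 0, "ay": -8, "az": 0}, {"dx": 0, "dy": 0, "dz": 0, "ax": 0, "ay": -8, "az": 0}]}}

```text
t: 7.08
ee_pos: [524.3, -285.3, 169.6]
tool_rot: [0.439, -0.439, 0.555, -0.554]
contact_force: [0.0, -0.8, -0.6]
gripper_width: 40.9
```

>>> {"api": "servo_tool", "payload": {"rows": [{"dx": 0, "dy": 0, "dz": 0, "ax": 0, "ay": -8, "az": 0}, {"dx": 0, "dy": 0, "dz": 0, "ax": 0, "ay": -8, "az": 0}, {"dx": 0, "dy": 0, "dz": 0, "ax": 0, "ay": -8, "az": 0}, {"dx": 0, "dy": 0, "dz": 0, "ax": 0, "ay": -8, "az": 0}, {"dx": 0, "dy": 0, "dz": 0, "ax": 0, "ay": -8, "az": 0}, {"dx": 0, "dy": 0, "dz": 0, "ax": 0, "ay": -8, "az": 0}, {"dx": 0, "dy": 0, "dz": 0, "ax": 0, "ay": -5, "az": 0}, {"dx": 0, "dy": 0, "dz": 0, "ax": 0, "ay": 0, "az": 0}]}}

```text
t: 8.07
ee_pos: [524.3, -285.3, 169.8]
tool_rot: [0.639, -0.639, 0.302, -0.302]
contact_force: [-0.0, -0.2, -0.5]
gripper_width: 40.6
```

```bash

python3 - <<'E'
from h import *
s,M=tool();print(s["t"],s["ee_pos"],M.round(3),s["gripper_width"],s["qpos"])
print(totool([559,180,172],s,M))
T=camera("top")
print("mill base/top",onz(T,(307,183),0),onz(T,(307,164),113),"cellar",onz(T,(262,174),60))
E
```

```text
8.075 [ 524.32960469 -285.31882366  169.75965925] [[ 0.635 -0.001  0.772]
 [-0.772  0.001  0.635]
 [-0.001 -1.    -0.   ]] 40.633783978861885 [-6.20786231e-01  4.65725831e-01 -5.59667608e-02  1.05024604e+00
  1.52093495e-05  2.61941304e-01]
[-33.74  -0.2   32.23]
mill base/top [735.32444543  83.96923404   0.        ] [756.18834016  82.20324848 113.        ] cellar [741.27825971 210.92363497  60.        ]
```

>>> {"api": "servo_tool", "payload": {"rows": [{"dx": -2, "dy": 0, "dz": 1.9, "ax": 0, "ay": 0, "az": 0}, {"dx": -4, "dy": 0, "dz": 3.8, "ax": 0, "ay": 0, "az": 0}, {"dx": -4.5, "dy": 0, "dz": 4.3, "ax": 0, "ay": 0, "az": 0}, {"dx": -4.5, "dy": 0, "dz": 4.3, "ax": 0, "ay": 0, "az": 0}, {"dx": -4.5, "dy": 0, "dz": 4.3, "ax": 0, "ay": 0, "az": 0}, {"dx": -4.5, "dy": 0, "dz": 4.3, "ax": 0, "ay": 0, "az": 0}, {"dx": -4.0, "dy": 0, "dz": 3.8, "ax": 0, "ay": 0, "az": 0}, {"dx": -3.3, "dy": 0, "dz": 3.2, "ax": 0, "ay": 0, "az": 0}]}}

```text
t: 9.12
ee_pos: [556.3, 148.3, 170.3]
tool_rot: [0.639, -0.639, 0.302, -0.302]
contact_force: [1.2, 0.4, -0.2]
gripper_width: 40.2
```

>>> {"api": "servo_tool", "payload": {"rows": [{"dx": -1.6, "dy": 0, "dz": 1.5, "ax": 0, "ay": 0, "az": 0}, {"dx": -0.8, "dy": 0, "dz": 0.8, "ax": 0, "ay": 0, "az": 0}, {"dx": 0, "dy": 0, "dz": 0, "ax": 0, "ay": 0, "az": 0}, {"dx": 0, "dy": 0, "dz": 0, "ax": 0, "ay": 0, "az": 0}]}}

```text
t: 9.62
ee_pos: [559.2, 178.0, 170.4]
tool_rot: [-0.639, 0.639, -0.302, 0.302]
contact_force: [-0.1, -0.0, 0.5]
gripper_width: 40.6
```

```bash

python3 - <<'E'
from h import *
s,M=tool();print(s["t"],s["ee_pos"],M.round(3),s["gripper_width"],s["contact_force"])
W=camera("wrist");cv2.imwrite("pics/w6.png",W["img"][:,:,::-1])
E
```

```text
9.625 [559.21996226 177.96659812 170.36810284] [[ 0.634 -0.     0.773]
 [-0.773 -0.     0.634]
 [ 0.    -1.    -0.   ]] 40.60144851588095 [-0.07608461 -0.0009042   0.54709547]
```

View pics/w6.png

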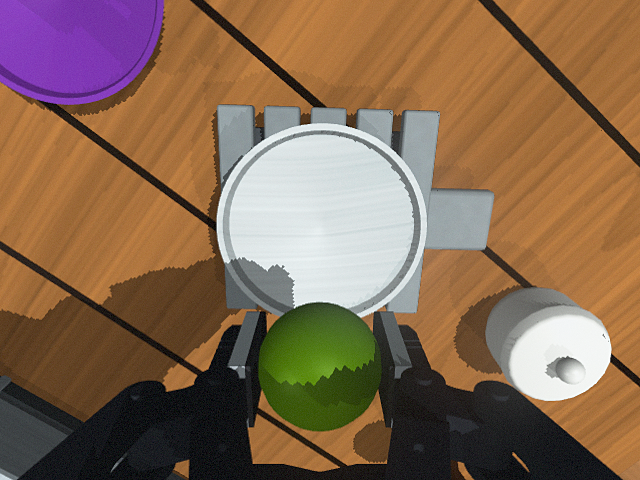

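The wrist view shows the plate rim spanning columns 217–427 and starting at row 122, with the tab to the right at (490,220). Measuring both.

```bash

python3 - <<'E'
from h import *
s,M=tool();W=camera("wrist");H=hsv(W)
k=np.zeros(H.shape[:2],bool);k[100:300,200:450]=1
m=k&(H[...,1]<40)&(H[...,2]>195)
b,ce,l=max(blobs(m,500),key=lambda q:q[0][4]);h=cv2.convexHull(np.argwhere(l)[:,::-1].astype(np.float32))[:,0]
pts=h[(h[:,1]<285)]
P=np.array([onz(W,p,50)[:2] for p in pts])
# circle fit
A=np.c_[2*P,np.ones(len(P))];x=np.linalg.lstsq(A,(P**2).sum(1),rcond=None)[0];print(b,"centre",x[:2],"r",np.sqrt(x[2]+x[:2]@x[:2]),len(P))
C=x[:2];print("tool shift",totool([*C,172],s,M))
g=k*0;k2=np.zeros_like(k);k2[95:340,205:510]=1
t=k2&(H[...,1]<40)&(H[...,2]>95)
c=t.copy();
for nm,p,q in(("farcorners",(218,105),(439,110)),("tabend",(494,191),(487,249)),("rightbar",(439,112),(417,312))):
    a,bb=onz(W,p,24),onz(W,q,24);d=bb-a;print(nm,a,bb,np.hypot(*d[:2]),np.degrees(np.arctan2(d[1],d[0])),(a+bb)/2)
T=onz(W,(490.5,220),24)[:2]-C;print("tab dir",np.hypot(*T),np.degrees(np.arctan2(T[1],T[0])))
cv2.imwrite("pics/w7.png",cv2.resize(W["img"][95:320,205:505,::-1],None,fx=2.6,fy=2.6,interpolation=cv2.INTER_CUBIC))
E
```

```text
[  229   135   185   165 23567] centre [557.50633443 181.94185646] r 60.393111857301896 48
tool shift [-0.42 -0.16  0.12]
farcorners [456.52269811 198.84194289  24.        ] [570.67107868 288.23327684  24.        ] 144.98504534908068 38.065036262945696 [513.59688839 243.53760986  24.        ]
tabend [638.38494953 274.04092779  24.        ] [666.18971482 241.23636691  24.        ] 43.00283929327622 -49.715776346982665 [652.28733217 257.63864735  24.        ]
rightbar [571.55449105 287.34023317  24.        ] [662.35461251 171.29299234  24.        ] 147.34864832011883 -51.958915943651824 [616.95455178 229.31661275  24.        ]
tab dir 121.28954006707791 38.85126342165701
```

View pics/w7.png

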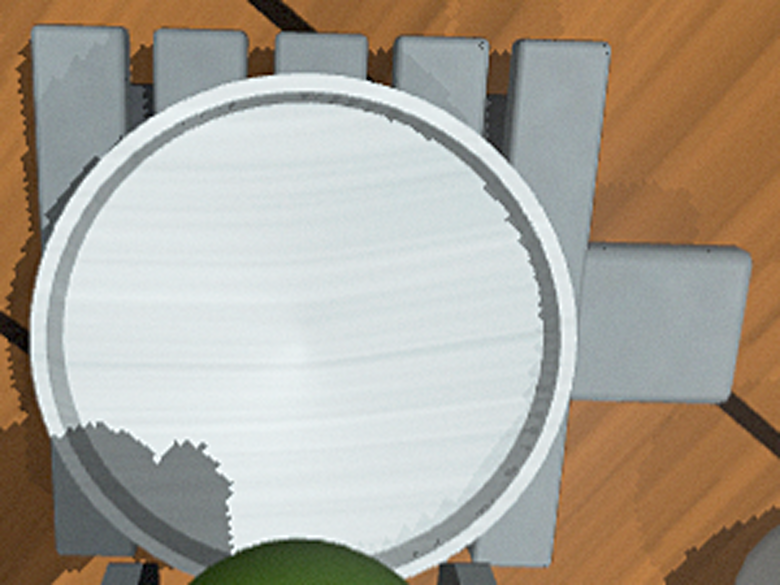

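```bash

python3 - <<'E'
from h import *
s,M=tool();W=camera("wrist");H=hsv(W)
k=np.zeros(H.shape[:2],bool);k[100:295,205:440]=1
m=k&(H[...,1]<40)&(H[...,2]>190)
m=np.any([l for b,ce,l in blobs(m,100)],axis=0)
h=cv2.convexHull(np.argwhere(m)[:,::-1].astype(np.float32))[:,0]
print(h.min(0),h.max(0))
pts=h[(h[:,1]<270)]
P=np.array([onz(W,p,50)[:2] for p in pts])
for _ in range(3):
    A=np.c_[2*P,np.ones(len(P))];x=np.linalg.lstsq(A,(P**2).sum(1),rcond=None)[0];C=x[:2];r=np.sqrt(x[2]+C@C)
    e=np.hypot(*(P-C).T)-r;print("centre",C,"r",r,len(P),e.std());P=P[abs(e)<1.5*e.std()+.3]
print("tool shift",totool([*C,172],s,M))
t=(452.5+0,0)
# trivet centre from corner pts
L=onz(W,(218,105),24)[:2];R_=onz(W,(440,110),24)[:2];u=(R_-L)/np.hypot(*(R_-L));n=np.array([u[1],-u[0]]);print("trivet centre",(L+R_)/2+75*n)
E
```

```text
[217. 123.] [426. 294.]
centre [558.76894867 180.76337037] r 68.88307546397184 47 0.06990083894558498
centre [558.76894867 180.76337037] r 68.88307546397184 47 0.06990083894558498
centre [558.76894867 180.76337037] r 68.88307546397184 47 0.06990083894558498
tool shift [-0.24 -0.16  0.13]
trivet centre [560.12329157 184.81744529]
```

Circle fit: plate centre (558.8,180.8), radius 68.9, which matches the known 69 mm. I'll centre over it and go down. Touchdown should come near TCP z 31.5.

>>> {"api": "servo_tool", "payload": {"rows": [{"dx": -0.2, "dy": 1.0, "dz": 0.1, "ax": 0, "ay": 0, "az": 0}, {"dx": 0, "dy": 2, "dz": 0, "ax": 0, "ay": 0, "az": 0}, {"dx": 0, "dy": 2.5, "dz": 0, "ax": 0, "ay": 0, "az": 0}, {"dx": 0, "dy": 2.5, "dz": 0, "ax": 0, "ay": 0, "az": 0}, {"dx": 0, "dy": 2.5, "dz": 0, "ax": 0, "ay": 0, "az": 0}, {"dx": 0, "dy": 1.7, "dz": 0, "ax": 0, "ay": 0, "az": 0}, {"dx": 0, "dy": 0.9, "dz": 0, "ax": 0, "ay": 0, "az": 0}, {"dx": 0, "dy": 0, "dz": 0, "ax": 0, "ay": 0, "az": 0}]}}

```text
t: 10.78
ee_pos: [558.4, 181.4, 39.1]
tool_rot: [-0.639, 0.64, -0.302, 0.302]
contact_force: [-0.1, 0.2, -0.3]
gripper_width: 40.2
```

>>> {"api": "servo_tool", "payload": {"rows": [{"dx": 0, "dy": 0.1, "dz": 0, "ax": 0, "ay": 0, "az": 0}, {"dx": 0, "dy": 0.1, "dz": 0, "ax": 0, "ay": 0, "az": 0}, {"dx": 0, "dy": 0, "dz": 0, "ax": 0, "ay": 0, "az": 0}]}}

```text
t: 11.15
ee_pos: [558.8, 181.5, 37.7]
tool_rot: [0.64, -0.639, 0.302, -0.302]
contact_force: [-0.2, -0.5, -0.8]
gripper_width: 40.6
```

>>> {"api": "servo_tool", "payload": {"rows": [{"dx": 0, "dy": 0.2, "dz": 0, "ax": 0, "ay": 0, "az": 0}, {"dx": 0, "dy": 0.1, "dz": 0, "ax": 0, "ay": 0, "az": 0}, {"dx": 0, "dy": 0.1, "dz": 0, "ax": 0, "ay": 0, "az": 0}, {"dx": 0, "dy": 0, "dz": 0, "ax": 0, "ay": 0, "az": 0}]}}

```text
t: 11.65
ee_pos: [558.9, 181.5, 34.6]
tool_rot: [0.64, -0.639, 0.302, -0.302]
contact_force: [-4.6, -1.0, 13.6]
gripper_width: 40.8
```

>>> {"api": "servo_tool", "payload": {"rows": [{"dx": 0, "dy": 0.1, "dz": 0, "ax": 0, "ay": 0, "az": 0}, {"dx": 0, "dy": 0, "dz": 0, "ax": 0, "ay": 0, "az": 0}]}}

```text
t: 11.9
ee_pos: [558.9, 181.5, 34.5]
tool_rot: [0.64, -0.639, 0.301, -0.302]
contact_force: [-7.8, -2.0, 23.9]
gripper_width: 40.5
```

```bash

python3 - <<'E'
from h import *
s,M=tool();print(s["t"],s["ee_pos"],s["contact_force"],s["gripper_width"])
W=camera("wrist");cv2.imwrite("pics/w8.png",W["img"][:,:,::-1])
S=camera("scene");crop(S,340,180,440,270,6,"pics/s8.png")
E
```

```text
11.9 [558.92513215 181.53779862  34.4545212 ] [-7.75940909 -2.04978587 23.94832915] 40.53109561030738
```

View pics/w8.png

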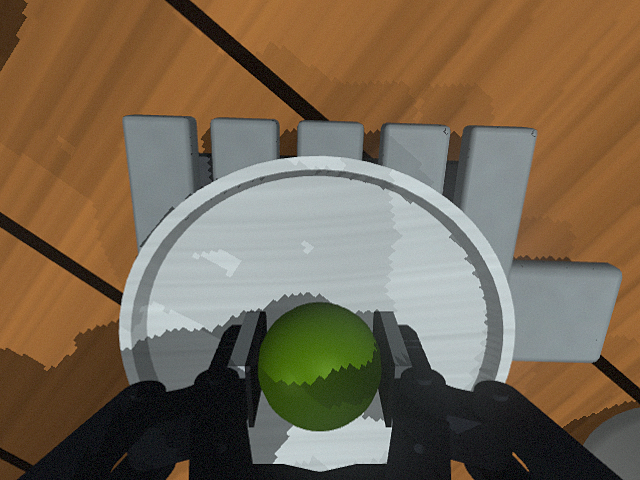

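View pics/s8.png

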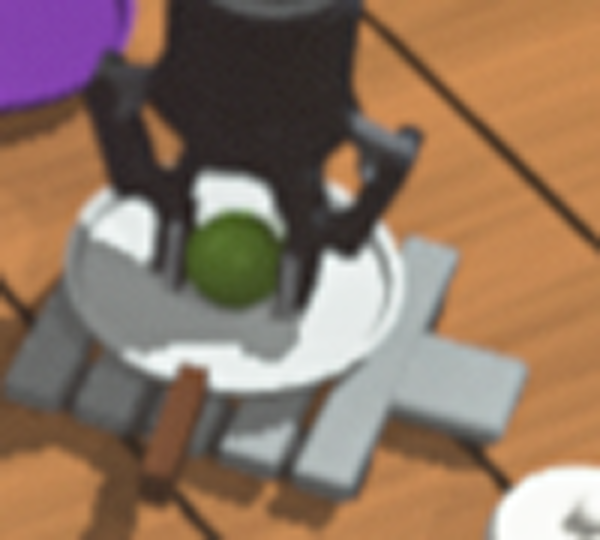

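The lime has touched down at TCP z≈34.5, but with 24 N on it. I'll ease up 2 mm and then open a little.

>>> {"api": "servo_tool", "payload": {"rows": [{"dx": 0, "dy": -0.2, "dz": 0, "ax": 0, "ay": 0, "az": 0}, {"dx": 0, "dy": 0, "dz": 0, "ax": 0, "ay": 0, "az": 0}]}}

```text
t: 12.25
ee_pos: [558.9, 181.5, 34.7]
tool_rot: [0.64, -0.639, 0.302, -0.302]
contact_force: [-1.0, 0.3, 7.5]
gripper_width: 40.4
```

>>> {"api": "servo_tool", "payload": {"rows": [{"dx": 0, "dy": 0, "dz": 0, "ax": 0, "ay": 0, "az": 0}, {"dx": 0, "dy": 0, "dz": 0, "ax": 0, "ay": 0, "az": 0}, {"dx": 0, "dy": 0, "dz": 0, "ax": 0, "ay": 0, "az": 0}, {"dx": 0, "dy": 0, "dz": 0, "ax": 0, "ay": 0, "az": 0}], "grip": 0.66}}

```text
t: 12.75
ee_pos: [558.6, 181.4, 34.2]
tool_rot: [-0.639, 0.639, -0.302, 0.302]
contact_force: [-0.2, 0.0, -0.3]
gripper_width: 56.5
```

```bash

python3 - <<'E'
from h import *
s,M=tool();print(s["t"],s["ee_pos"],s["contact_force"],s["gripper_width"])
W=camera("wrist");cv2.imwrite("pics/w9.png",W["img"][:,:,::-1])
E
```

```text
12.75 [558.59035382 181.39948909  34.23395868] [-0.20552764  0.01654402 -0.3202508 ] 56.537665146263144
```

View pics/w9.png

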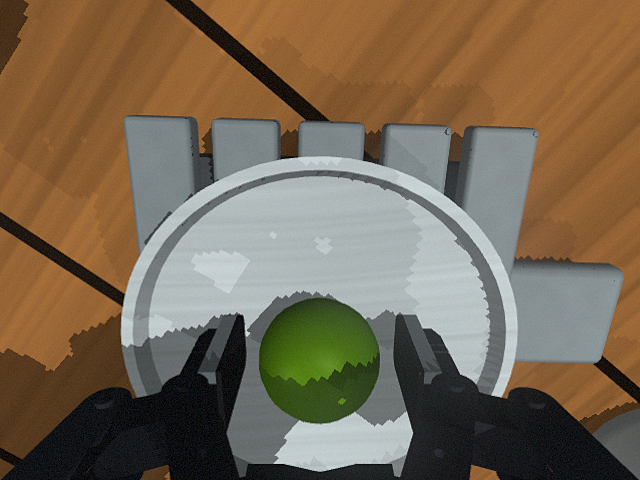

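The lime rests free between the opened pads at (320,360), with no contact force. Raising straight up, then moving out along the handle.

>>> {"api": "servo_tool", "payload": {"rows": [{"dx": 0, "dy": -0.6, "dz": 0, "ax": 0, "ay": 0, "az": 0}, {"dx": 0, "dy": -1.2, "dz": 0, "ax": 0, "ay": 0, "az": 0}, {"dx": 0, "dy": -2, "dz": 0, "ax": 0, "ay": 0, "az": 0}, {"dx": 0, "dy": -3, "dz": 0, "ax": 0, "ay": 0, "az": 0}, {"dx": 0, "dy": -3, "dz": 0, "ax": 0, "ay": 0, "az": 0}, {"dx": 0.5, "dy": -2.5, "dz": 0, "ax": 0, "ay": 0, "az": 0}, {"dx": 1.5, "dy": -1, "dz": 0, "ax": 0, "ay": 0, "az": 0}, {"dx": 3, "dy": 0, "dz": 0, "ax": 0, "ay": 0, "az": 0}]}}

```text
t: 13.8
ee_pos: [591.3, 142.5, 168.6]
tool_rot: [0.64, -0.639, 0.301, -0.302]
contact_force: [-0.3, 0.0, -0.5]
gripper_width: 56.5
```

>>> {"api": "servo_tool", "payload": {"rows": [{"dx": 3.0, "dy": 0, "dz": 0, "ax": 0, "ay": 0, "az": 0}, {"dx": 1.5, "dy": 0, "dz": 0, "ax": 0, "ay": 0, "az": 0}, {"dx": 0.5, "dy": 0, "dz": 0, "ax": 0, "ay": 0, "az": 0}, {"dx": 0, "dy": 0, "dz": 0, "ax": 0, "ay": 0, "az": 0}, {"dx": 0, "dy": 0, "dz": 0, "ax": 0, "ay": 0, "az": 0}]}}

```text
t: 14.42
ee_pos: [621.7, 104.9, 167.4]
tool_rot: [0.64, -0.64, 0.302, -0.301]
contact_force: [0.4, -0.3, -1.0]
gripper_width: 56.4
```

```bash

python3 - <<'E'
from h import *
s,M=tool();print(s["t"],s["ee_pos"],M.round(3),s["contact_force"],s["gripper_width"])
W=camera("wrist");cv2.imwrite("pics/w10.png",W["img"][:,:,::-1])
E
```

```text
14.425 [621.6709117  104.90994584 167.39832108] [[ 0.636 -0.     0.772]
 [-0.772  0.     0.636]
 [-0.    -1.    -0.   ]] [ 0.41004541 -0.34641026 -1.03123886] 56.418613232536686
```

View pics/w10.png

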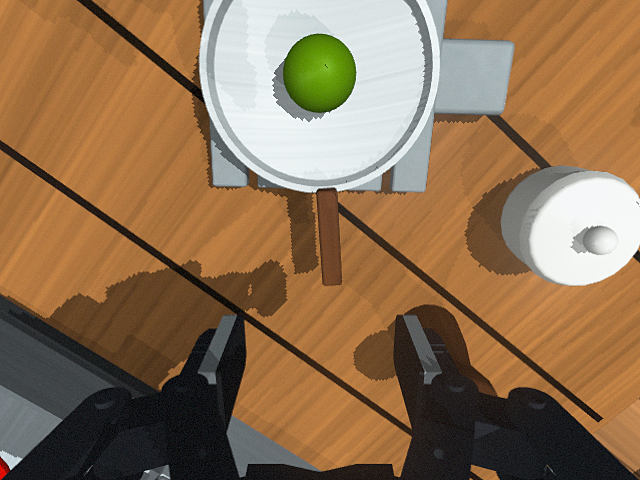

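The lime sits in the middle of the plate, at (320,73). The handle runs from (327,190) to (332,283), and the brown body behind the right finger at (440,340) should be the pepper mill. I'll measure the handle and check clearance to the mill.

```bash

python3 - <<'E'
from h import *
s,M=tool();W=camera("wrist");H=hsv(W)
print(H[240,329],H[240,380],H[260,270])
k=np.zeros(H.shape[:2],bool);k[185:292,305:355]=1
m=k&(H[...,2]<135)&((H[...,0]<11)|(H[...,0]>170))
for b,ce,l in blobs(m,200):
    r=cv2.minAreaRect(np.argwhere(l)[:,::-1].astype(np.float32));print(b,ce,r)
    p=np.argwhere(l)
    top=p[p[:,0]<p[:,0].min()+25].mean(0)[::-1];bot=p[p[:,0]>p[:,0].max()-25].mean(0)[::-1]
    a,e=onz(W,top,57)[:2],onz(W,bot,57)[:2];d=e-a;print(top,bot,a,e,"dir",np.degrees(np.arctan2(d[1],d[0])))
    for C in([558.8,180.8],):
        C=np.array(C);u=d/np.hypot(*d);off=np.cross(u,C-a);print("line offset from centre",off)
        for cc in(a,e):print("dir from centre",np.degrees(np.arctan2(*(cc-C)[::-1])),np.hypot(*(cc-C)))
        th=np.radians(-50.0)
        for w in (-52,-51,-50,-49):
            g=C+105*np.array([np.cos(np.radians(w)),np.sin(np.radians(w))]);print(w,g,totool([*g,32],s,M))
# lime
m=(H[...,0]>33)&(H[...,0]<70)&(H[...,1]>120)&(H[...,2]>30)
b,ce,l=max(blobs(m,200),key=lambda q:q[0][4]);print("lime",onz(W,cv2.minEnclosingCircle(np.argwhere(l)[:,::-1].astype(np.float32))[0],52))
# rim
k=np.zeros(H.shape[:2],bool);k[60:195,190:450]=1
q=k&(H[...,1]<40)&(H[...,2]>190);q=np.any([l for b,c,l in blobs(q,100)],axis=0)
h=cv2.convexHull(np.argwhere(q)[:,::-1].astype(np.float32))[:,0];h=h[(h[:,1]>65)]
P=np.array([onz(W,p,50)[:2] for p in h]);A=np.c_[2*P,np.ones(len(P))];x=np.linalg.lstsq(A,(P**2).sum(1),rcond=None)[0];print("rim",x[:2],np.sqrt(x[2]+x[:2]@x[:2]))
print("mill proj",proj(W,[[740,84,113],[740,84,0]]))
T=camera("top");crop(T,220,140,340,230,6,"pics/t10.png")
E
```

```text
[ 13 166 112] [ 13 144  55] [ 13 152  84]
lime [558.91016177 181.42330593  52.        ]
rim [559.1488125  181.07580879] 69.00989949237204
mill proj [[453.43757559 419.79747212]
 [412.51500076 322.28459862]]
```

View pics/t10.png

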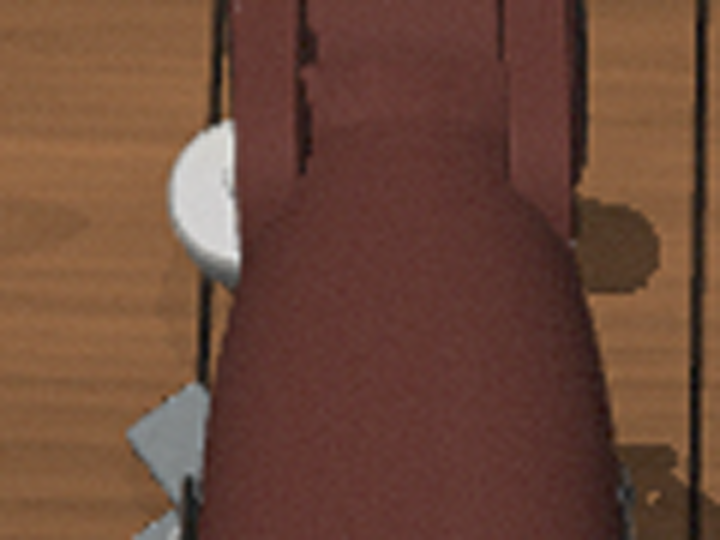

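```bash

python3 - <<'E'
from h import *
s,M=tool();W=camera("wrist");H=hsv(W)
cv2.imwrite("pics/w11.png",cv2.resize(W["img"][180:295,290:370,::-1],None,fx=5,fy=5,interpolation=cv2.INTER_NEAREST))
for r in(200,230,250,275):print(r,[tuple(int(v) for v in H[r,x]) for x in range(310,350,3)])
C=np.array([559.,181.])
cs=[]
for r in range(222,278):
    row=H[r,312:352].astype(int);ok=(row[:,2]<130)&(row[:,1]>155)
    xs=np.flatnonzero(ok)+312
    if len(xs)>5: cs.append((r,np.median(xs),xs.min(),xs.max()))
cs=np.array(cs);print(cs[::8]);p=np.polyfit(cs[:,0],cs[:,1],1)
a=onz(W,(np.polyval(p,225),225),58)[:2];e=onz(W,(np.polyval(p,275),275),58)[:2];d=e-a
print(a,e,np.degrees(np.arctan2(d[1],d[0])),[ (np.degrees(np.arctan2(*(q-C)[::-1])),np.hypot(*(q-C))) for q in(a,e)])
E
```

```text
200 [(12, 138, 98), (14, 160, 177), (14, 156, 126), (12, 164, 109), (11, 156, 111), (12, 160, 110), (14, 160, 113), (10, 154, 114), (12, 147, 120), (13, 148, 110), (15, 153, 173), (14, 155, 163), (14, 159, 165), (14, 152, 164)]
230 [(12, 158, 110), (15, 158, 102), (14, 160, 179), (13, 169, 65), (11, 160, 115), (11, 149, 115), (13, 161, 109), (13, 154, 106), (14, 173, 103), (12, 159, 101), (15, 160, 175), (14, 161, 162), (14, 156, 163), (14, 165, 158)]
250 [(14, 155, 94), (14, 154, 96), (13, 156, 193), (16, 162, 170), (14, 172, 110), (12, 148, 114), (14, 156, 111), (14, 185, 105), (12, 158, 113), (10, 153, 110), (13, 164, 109), (15, 163, 164), (14, 157, 172), (14, 161, 165)]
275 [(15, 164, 166), (14, 157, 158), (15, 159, 156), (16, 173, 161), (11, 155, 66), (15, 184, 108), (12, 168, 114), (12, 166, 115), (12, 161, 109), (12, 159, 104), (11, 149, 94), (15, 172, 159), (15, 162, 156), (16, 171, 152)]
[[222.  325.5 312.  333. ]
 [230.  327.  313.  339. ]
 [238.  325.  312.  337. ]
 [246.  329.  312.  340. ]
 [254.  328.  312.  340. ]
 [262.  326.5 312.  339. ]
 [270.  333.  321.  341. ]]
[618.36889378 115.18420189] [642.89291553  91.31995715] -44.21881690031834 [(np.float64(-47.948079115517835), np.float64(88.63625008543984)), (np.float64(-46.9096015377464), np.float64(122.80281496143061))]
```

View pics/w11.png

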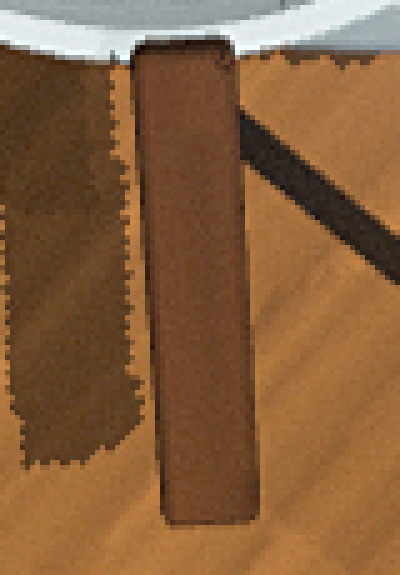

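The enlarged crop shows the handle cleanly, with its top centre at (326.8,191) and its end centre at (332.2,284).

```bash

python3 - <<'E'
from h import *
s,M=tool();W=camera("wrist");C=np.array([559.,181.])
a=onz(W,(326.8,191),59)[:2];e=onz(W,(332.2,284),59)[:2];d=e-a
print(a,e,np.degrees(np.arctan2(d[1],d[0])),[ (np.degrees(np.arctan2(*(q-C)[::-1])),np.hypot(*(q-C))) for q in(a,e)])
for w in(-48,-47.5):
    g=C+105*np.array([np.cos(np.radians(w)),np.sin(np.radians(w))]);print(w,g,totool([*g,31.3],s,M))
print("mid line at 105", a+d*( (105-np.hypot(*(a-C)))/np.hypot(*d)))
print("tool z ang",np.degrees(np.arctan2(M[1,2],M[0,2])))
E
```

```text
[605.22840339 132.4408218 ] [647.48609168  87.19699046] -46.954560560451796 [(np.float64(-46.40858804534147), np.float64(67.04520167082953)), (np.float64(-46.67070113320365), np.float64(128.95267743976294))]
-48 [629.25871367 102.96979332] [ 0.6  13.62  0.45]
-47.5 [629.9369718  103.58587963] [ 0.59 13.62  0.55]
mid line at 105 [631.13551974 104.70297692]
tool z ang 39.49857924105129
```

>>> {"api": "servo_tool", "payload": {"rows": [{"dx": 0.6, "dy": 0, "dz": 0.7, "ax": 0, "ay": 0, "az": 0}, {"dx": 0, "dy": 1, "dz": 0, "ax": 0, "ay": -3.8, "az": 0}, {"dx": 0, "dy": 2.5, "dz": 0, "ax": 0, "ay": 0, "az": 0}, {"dx": 0, "dy": 2.5, "dz": 0, "ax": 0, "ay": 0, "az": 0}, {"dx": 0, "dy": 1.5, "dz": 0, "ax": 0, "ay": 0, "az": 0}, {"dx": 0, "dy": 0.5, "dz": 0, "ax": 0, "ay": 0, "az": 0}, {"dx": 0, "dy": 0, "dz": 0, "ax": 0, "ay": 0, "az": 0}, {"dx": 0, "dy": 0, "dz": 0, "ax": 0, "ay": 0, "az": 0}], "grip": 0.5}}

```text
t: 15.68
ee_pos: [632.1, 104.1, 88.3]
tool_rot: [0.649, -0.649, 0.28, -0.281]
contact_force: [-0.0, -0.5, 0.2]
gripper_width: 42.3
```

```bash

python3 - <<'E'
from h import *
s,M=tool();W=camera("wrist")
print(s["ee_pos"],s["gripper_width"],M.round(3))
cv2.imwrite("pics/w12.png",W["img"][:,:,::-1])
E
```

```text
[632.07989241 104.07853037  88.30813768] 42.30474063227114 [[ 0.685  0.001  0.728]
 [-0.728  0.     0.685]
 [ 0.001 -1.     0.001]]
```

View pics/w12.png

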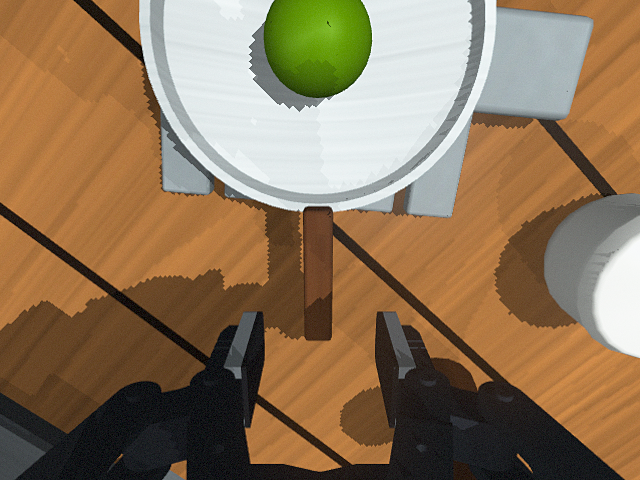

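The handle is vertical in the image at column 318, midway between the pads at 263 and 377. Descending 57 mm.

>>> {"api": "servo_tool", "payload": {"rows": [{"dx": 0, "dy": 1, "dz": -0.05, "ax": 0, "ay": 0, "az": 0}, {"dx": 0, "dy": 1.5, "dz": 0, "ax": 0, "ay": 0, "az": 0}, {"dx": 0, "dy": 1.5, "dz": 0, "ax": 0, "ay": 0, "az": 0}, {"dx": 0, "dy": 1.0, "dz": 0, "ax": 0, "ay": 0, "az": 0}, {"dx": 0, "dy": 0.5, "dz": 0, "ax": 0, "ay": 0, "az": 0}, {"dx": 0, "dy": 0.1, "dz": 0, "ax": 0, "ay": 0, "az": 0}, {"dx": 0, "dy": 0, "dz": 0, "ax": 0, "ay": 0, "az": 0}]}}

```text
t: 16.6
ee_pos: [631.3, 103.7, 31.7]
tool_rot: [0.649, -0.649, 0.28, -0.281]
contact_force: [0.1, 0.4, 0.4]
gripper_width: 43.2
```

```bash

python3 - <<'E'
from h import *
s,M=tool();W=camera("wrist")
print(s["ee_pos"],s["gripper_width"],s["contact_force"])
cv2.imwrite("pics/w13.png",W["img"][:,:,::-1])
E
```

```text
[631.33010623 103.68350652  31.72003352] 43.22306357061263 [0.05172998 0.36257782 0.39415186]
```

View pics/w13.png

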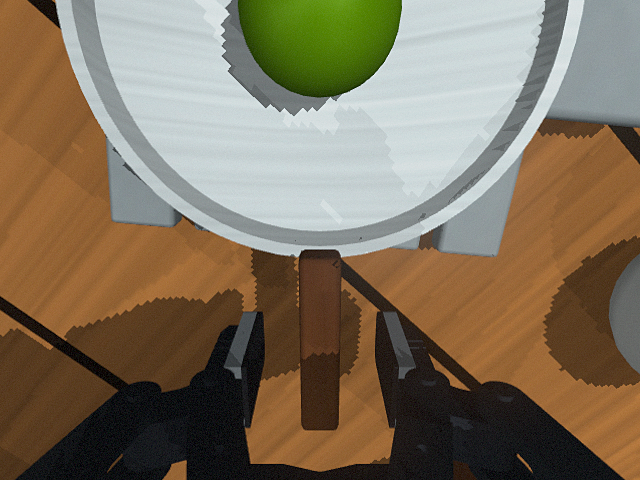

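The handle is centred between the pads at column 320. I'll close in stages to avoid jolting the plate.

>>> {"api": "servo_tool", "payload": {"rows": [{"dx": 0, "dy": 0, "dz": 0, "ax": 0, "ay": 0, "az": 0}, {"dx": 0, "dy": 0, "dz": 0, "ax": 0, "ay": 0, "az": 0}, {"dx": 0, "dy": 0, "dz": 0, "ax": 0, "ay": 0, "az": 0}, {"dx": 0, "dy": 0, "dz": 0, "ax": 0, "ay": 0, "az": 0}], "grip": 0.2, "force": 20}}

```text
t: 17.15
ee_pos: [631.0, 103.7, 31.4]
tool_rot: [-0.649, 0.649, -0.28, 0.28]
contact_force: [0.2, 0.1, 0.1]
gripper_width: 16.9
```

>>> {"api": "servo_tool", "payload": {"rows": [{"dx": 0, "dy": 0, "dz": 0, "ax": 0, "ay": 0, "az": 0}, {"dx": 0, "dy": 0, "dz": 0, "ax": 0, "ay": 0, "az": 0}, {"dx": 0, "dy": 0, "dz": 0, "ax": 0, "ay": 0, "az": 0}], "grip": 0.1}}

```text
t: 17.52
ee_pos: [631.0, 103.7, 31.4]
tool_rot: [0.649, -0.649, 0.28, -0.28]
contact_force: [-0.8, 0.6, 0.7]
gripper_width: 12.4
```

>>> {"api": "servo_tool", "payload": {"rows": [{"dx": 0, "dy": 0, "dz": 0, "ax": 0, "ay": 0, "az": 0}, {"dx": 0, "dy": 0, "dz": 0, "ax": 0, "ay": 0, "az": 0}, {"dx": 0, "dy": 0, "dz": 0, "ax": 0, "ay": 0, "az": 0}], "grip": 0, "force": 90}}

```text
t: 17.9
ee_pos: [631.1, 103.7, 31.5]
tool_rot: [0.649, -0.649, 0.28, -0.281]
contact_force: [0.5, 1.2, 2.2]
gripper_width: 11.1
```

```bash

python3 - <<'E'
from h import *
s,M=tool();W=camera("wrist")
print(s["t"],s["ee_pos"],s["gripper_width"],s["contact_force"],s["wrist_torque"])
cv2.imwrite("pics/w14.png",W["img"][:,:,::-1])
E
```

```text
17.9 [631.12542853 103.70598201  31.46866517] 11.124901639761912 [0.54394329 1.15139797 2.21832358] [0.13654719 0.02082983 0.00020473]
```

View pics/w14.png

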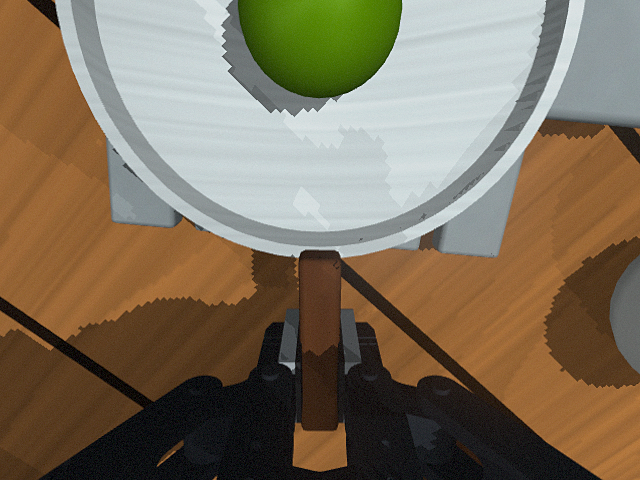

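The handle is gripped (11 mm reading) and the lime hasn't moved. Starting a slow lift.

>>> {"api": "servo_tool", "payload": {"rows": [{"dx": 0, "dy": -0.1, "dz": 0, "ax": 0, "ay": 0, "az": 0}, {"dx": 0, "dy": -0.2, "dz": 0, "ax": 0, "ay": 0, "az": 0}, {"dx": 0, "dy": -0.3, "dz": 0, "ax": 0, "ay": 0, "az": 0}, {"dx": 0, "dy": -0.4, "dz": 0, "ax": 0, "ay": 0, "az": 0}, {"dx": 0, "dy": -0.5, "dz": 0, "ax": 0, "ay": 0, "az": 0}, {"dx": 0, "dy": -0.3, "dz": 0, "ax": 0, "ay": 0, "az": 0}, {"dx": 0, "dy": -0.2, "dz": 0, "ax": 0, "ay": 0, "az": 0}, {"dx": 0, "dy": 0, "dz": 0, "ax": 0, "ay": 0, "az": 0}]}}

```text
t: 18.95
ee_pos: [631.1, 103.7, 51.5]
tool_rot: [0.649, -0.649, 0.28, -0.281]
contact_force: [-0.3, -0.4, -1.7]
gripper_width: 11.6
```

```bash

python3 - <<'E'
from h import *
s,M=tool();W=camera("wrist");S=camera("scene")
print(s["t"],s["ee_pos"],s["gripper_width"],s["contact_force"],s["wrist_torque"],M.round(3))
cv2.imwrite("pics/w15.png",np.hstack([cv2.resize(W["img"],(400,300))[:,:,::-1],cv2.resize(S["img"][180:270,320:440],(400,300),interpolation=cv2.INTER_CUBIC)[:,:,::-1]]))
H=hsv(W);m=(H[...,0]>33)&(H[...,0]<70)&(H[...,1]>120)&(H[...,2]>30)
for b,ce,l in blobs(m,200):print(b,ce)
E
```

```text
18.95 [631.09977289 103.67473203  51.53445862] 11.602568773346622 [-0.26609711 -0.39379071 -1.73491204] [-0.13364593 -0.11544163 -0.00421136] [[ 0.685  0.     0.728]
 [-0.728  0.     0.685]
 [ 0.    -1.     0.   ]]
[  238     0   164    98 12622] [319.56876882  41.21700206]
```

View pics/w15.png

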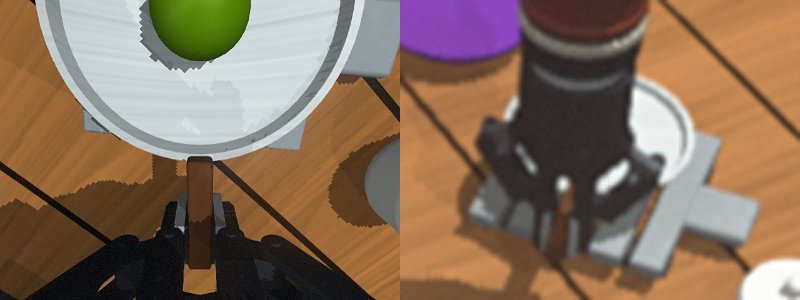

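The plate came up with the gripper: the lime is still centred and its lower edge is at row 98 (97 before the lift). Lifting the remaining 60 mm.

>>> {"api": "servo_tool", "payload": {"rows": [{"dx": 0, "dy": -0.2, "dz": 0, "ax": 0, "ay": 0, "az": 0}, {"dx": 0, "dy": -0.5, "dz": 0, "ax": 0, "ay": 0, "az": 0}, {"dx": 0, "dy": -0.9, "dz": 0, "ax": 0, "ay": 0, "az": 0}, {"dx": 0, "dy": -1.2, "dz": 0, "ax": 0, "ay": 0, "az": 0}, {"dx": 0, "dy": -1.2, "dz": 0, "ax": 0, "ay": 0, "az": 0}, {"dx": 0, "dy": -1.0, "dz": 0, "ax": 0, "ay": 0, "az": 0}, {"dx": 0, "dy": -0.7, "dz": 0, "ax": 0, "ay": 0, "az": 0}, {"dx": 0, "dy": -0.3, "dz": 0, "ax": 0, "ay": 0, "az": 0}]}}

```text
t: 20.05
ee_pos: [631.2, 103.7, 111.9]
tool_rot: [0.649, -0.649, 0.28, -0.281]
contact_force: [-0.1, 0.2, -1.4]
gripper_width: 11.5
```

>>> {"api": "servo_tool", "payload": {"rows": [{"dx": 0, "dy": 0, "dz": 0, "ax": 0, "ay": 0, "az": 0}, {"dx": 0, "dy": 0, "dz": 0.18, "ax": 0, "ay": -1, "az": 0}, {"dx": -0.01, "dy": 0, "dz": 0.37, "ax": 0, "ay": -2, "az": 0}, {"dx": -0.01, "dy": 0, "dz": 0.37, "ax": 0, "ay": -2, "az": 0}, {"dx": -0.01, "dy": 0, "dz": 0.37, "ax": 0, "ay": -2, "az": 0}, {"dx": 0, "dy": 0, "dz": 0.18, "ax": 0, "ay": -1, "az": 0}, {"dx": 0, "dy": 0, "dz": 0, "ax": 0, "ay": 0, "az": 0}]}}

```text
t: 20.92
ee_pos: [641.0, 114.6, 111.3]
tool_rot: [-0.667, 0.667, -0.234, 0.234]
contact_force: [-0.2, 0.8, -2.6]
gripper_width: 11.3
```

```bash
cat > chk.py <<'E'
from h import *
import sys
s,M=tool();W=camera("wrist")
c=s["ee_pos"]-M[:,0]*105.7
print(s["t"],s["ee_pos"].round(1),"w",s["gripper_width"],s["contact_force"].round(1),"platecentre",c.round(1),"yaw",np.degrees(np.arctan2(M[1,0],M[0,0])),"toolY",M[:,1].round(4))
H=hsv(W);m=(H[...,0]>33)&(H[...,0]<70)&(H[...,1]>120)&(H[...,2]>30)
for b,ce,l in blobs(m,200):print(b,ce)
cv2.imwrite(sys.argv[1],W["img"][:,:,::-1])
E
python3 chk.py pics/w16.png
```

```text
20.925 [641.  114.6 111.3] w 11.274535846610943 [-0.2  0.8 -2.6] platecentre [558.5 180.7 111.3] yaw -38.71986178846147 toolY [-0. -0. -1.]
[  238     0   164    98 12624] [319.63759506  41.19748099]
```

View pics/w16.png

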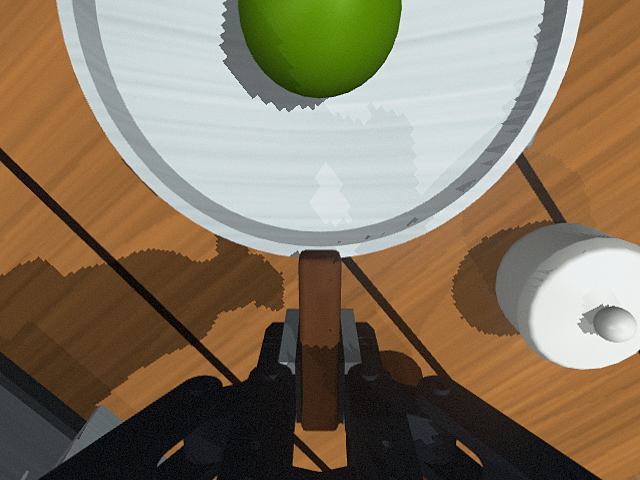

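The lime hasn't moved relative to the plate and the plate centre is holding at (558.5,180.7). Continuing the turn.

>>> {"api": "servo_tool", "payload": {"rows": [{"dx": 0, "dy": 0, "dz": 0.18, "ax": 0, "ay": -1, "az": 0}, {"dx": -0.01, "dy": 0, "dz": 0.37, "ax": 0, "ay": -2, "az": 0}, {"dx": -0.01, "dy": 0, "dz": 0.55, "ax": 0, "ay": -3, "az": 0}, {"dx": -0.03, "dy": 0, "dz": 0.74, "ax": 0, "ay": -4, "az": 0}, {"dx": -0.03, "dy": 0, "dz": 0.74, "ax": 0, "ay": -4, "az": 0}, {"dx": -0.03, "dy": 0, "dz": 0.74, "ax": 0, "ay": -4, "az": 0}, {"dx": -0.03, "dy": 0, "dz": 0.74, "ax": 0, "ay": -4, "az": 0}, {"dx": -0.03, "dy": 0, "dz": 0.74, "ax": 0, "ay": -4, "az": 0}]}}

```text
t: 21.98
ee_pos: [661.6, 157.9, 111.4]
tool_rot: [0.703, -0.703, 0.077, -0.077]
contact_force: [0.1, 0.5, -1.8]
gripper_width: 11.5
```

>>> {"api": "servo_tool", "payload": {"rows": [{"dx": -0.03, "dy": 0, "dz": 0.74, "ax": 0, "ay": -4, "az": 0}, {"dx": -0.03, "dy": 0, "dz": 0.74, "ax": 0, "ay": -4, "az": 0}, {"dx": -0.03, "dy": 0, "dz": 0.74, "ax": 0, "ay": -4, "az": 0}, {"dx": -0.03, "dy": 0, "dz": 0.74, "ax": 0, "ay": -4, "az": 0}, {"dx": -0.03, "dy": 0, "dz": 0.74, "ax": 0, "ay": -4, "az": 0}, {"dx": -0.01, "dy": 0, "dz": 0.55, "ax": 0, "ay": -3, "az": 0}, {"dx": -0.01, "dy": 0, "dz": 0.37, "ax": 0, "ay": -2, "az": 0}, {"dx": 0, "dy": 0, "dz": 0.18, "ax": 0, "ay": -1, "az": 0}]}}

```text
t: 22.98
ee_pos: [661.0, 205.4, 111.3]
tool_rot: [0.702, -0.702, -0.082, 0.082]
contact_force: [0.7, 0.2, -2.0]
gripper_width: 11.6
```

```bash
python3 chk.py pics/w17.png
```

```text
22.975 [661.  205.4 111.3] w 11.573270003152784 [ 0.7  0.2 -2. ] platecentre [558.2 181.  111.3] yaw 13.335646448844624 toolY [-1.e-04  1.e-04 -1.e+00]
[  239     0   163    98 12607] [319.83001507  41.1362735 ]
```

View pics/w17.png

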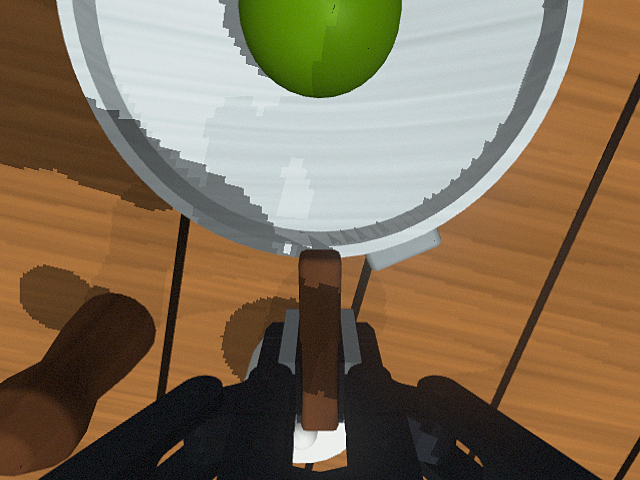

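All steady so far: the lime is in the middle and the tab has come into view at (405,255). About 25° to go.

>>> {"api": "servo_tool", "payload": {"rows": [{"dx": 0, "dy": 0, "dz": 0.18, "ax": 0, "ay": -1, "az": 0}, {"dx": -0.01, "dy": 0, "dz": 0.37, "ax": 0, "ay": -2, "az": 0}, {"dx": -0.01, "dy": 0, "dz": 0.55, "ax": 0, "ay": -3, "az": 0}, {"dx": -0.03, "dy": 0, "dz": 0.74, "ax": 0, "ay": -4, "az": 0}, {"dx": -0.03, "dy": 0, "dz": 0.74, "ax": 0, "ay": -4, "az": 0}, {"dx": -0.03, "dy": 0, "dz": 0.74, "ax": 0, "ay": -4, "az": 0}, {"dx": -0.01, "dy": 0, "dz": 0.55, "ax": 0, "ay": -3, "az": 0}, {"dx": -0.01, "dy": 0, "dz": 0.37, "ax": 0, "ay": -2, "az": 0}]}}

```text
t: 24.02
ee_pos: [643.1, 243.7, 111.4]
tool_rot: [0.672, -0.672, -0.221, 0.221]
contact_force: [-0.1, 0.6, -1.9]
gripper_width: 11.5
```

>>> {"api": "servo_tool", "payload": {"rows": [{"dx": 0, "dy": 0, "dz": 0.18, "ax": 0, "ay": -1, "az": 0}, {"dx": 0, "dy": 0, "dz": 0.18, "ax": 0, "ay": -1, "az": 0}, {"dx": 0, "dy": 0, "dz": 0, "ax": 0, "ay": 0, "az": 0}, {"dx": 0, "dy": 0, "dz": 0, "ax": 0, "ay": 0, "az": 0}]}}

```text
t: 24.52
ee_pos: [641.2, 246.1, 111.4]
tool_rot: [-0.668, 0.668, 0.232, -0.232]
contact_force: [-0.4, -0.5, -1.9]
gripper_width: 11.4
```

```bash
python3 chk.py pics/w18.png
```

```text
24.525 [641.2 246.1 111.4] w 11.370676307864528 [-0.4 -0.5 -1.9] platecentre [558.2 180.7 111.4] yaw 38.23418707290785 toolY [-0.e+00 -1.e-04 -1.e+00]
[  239     0   163    98 12617] [319.85844496  41.16327178]
```

View pics/w18.png

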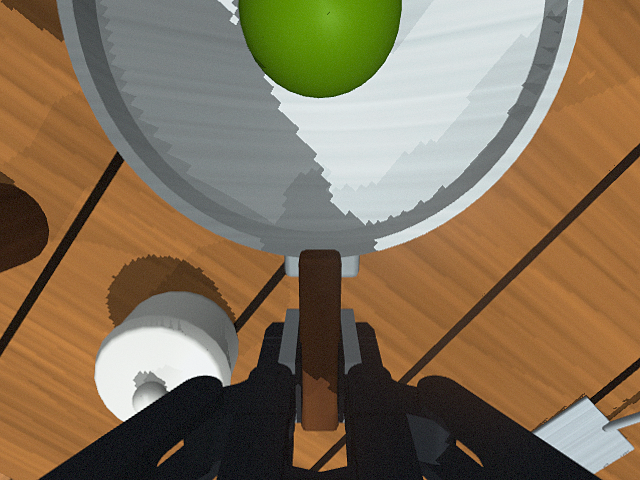

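The tab end now shows directly under the handle, columns 286–358 at row 275. Checking its angle and centre numerically, along with the scene and top views.

```bash
python3 - <<'E'
from h import *
s,M=tool();W=camera("wrist")
a,b=onz(W,(286,276),24),onz(W,(358,276),24);d=b-a;mid=(a+b)/2
print(a,b,np.hypot(*d[:2]),"normal",np.degrees(np.arctan2(d[1],d[0]))+90,mid)
for C in([559,181],[560.1,184.8]):
    v=mid[:2]-C;print(np.hypot(*v),np.degrees(np.arctan2(v[1],v[0])))
n=np.array([np.cos(np.radians(38.7)),np.sin(np.radians(38.7))]);print("trivet centre",mid[:2]-120*n)
T=camera("top");S=camera("scene")
cv2.imwrite("pics/ts18.png",np.hstack([cv2.resize(T["img"][130:290,130:340],(400,300))[:,:,::-1],cv2.resize(S["img"][130:290,300:520],(400,300))[:,:,::-1]]))
cv2.imwrite("pics/w19.png",cv2.resize(W["img"][240:300,270:380,::-1],None,fx=6,fy=6,interpolation=cv2.INTER_NEAREST))
E
```

```text
[665.57136731 239.71716712  24.        ] [639.02278382 273.46690763  24.        ] 42.940333830625555 normal 218.18967838620898 [652.29707556 256.59203737  24.        ]
120.07706035381496 39.01540958558538
116.85203195892775 37.90718579942658
trivet centre [558.64542668 181.56291861]
```

View pics/ts18.png

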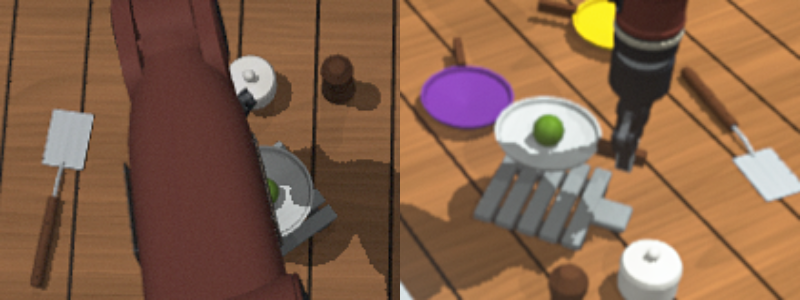

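View pics/w19.png

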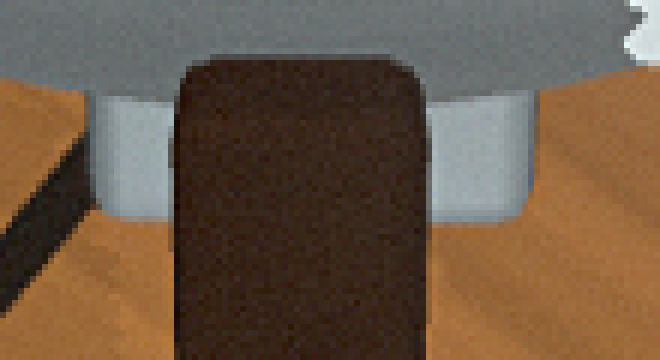

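Tab direction is 38.2–39.0° and the handle is at 38.2°. The plate centre (558.2,180.7) compares with (558.6,181.6) for the trivet's, and the lift is 80 mm. One more still pause to check, then I hand in.

>>> {"api": "servo_tool", "payload": {"rows": [{"dx": 0, "dy": 0, "dz": 0, "ax": 0, "ay": 0, "az": 0}, {"dx": 0, "dy": 0, "dz": 0, "ax": 0, "ay": 0, "az": 0}, {"dx": 0, "dy": 0, "dz": 0, "ax": 0, "ay": 0, "az": 0}, {"dx": 0, "dy": 0, "dz": 0, "ax": 0, "ay": 0, "az": 0}]}}

```text
t: 25.22
ee_pos: [641.2, 246.3, 111.4]
tool_rot: [-0.668, 0.668, 0.232, -0.232]
contact_force: [-0.3, 0.5, -1.6]
gripper_width: 11.7
```

```bash
python3 chk.py pics/w20.png; python3 -c "
from workcell import *
print(abs(sense()['qd']).max()); print(finish_job())"
```

```text
25.225 [641.2 246.3 111.4] w 11.69539488566498 [-0.3  0.5 -1.6] platecentre [558.2 180.8 111.4] yaw 38.25836729978642 toolY [ 0. -0. -1.]
[  239     0   163    98 12614] [319.84104963  41.16386555]
0.004443400930649873
the job is handed in; nothing more can be done
None
```

The job is done and handed in at about 25 s: the lime is in the middle of the plate, and the plate is held by its handle over the trivet, with the handle pointing along the tab.

- **Lime:** It did not drop and was not seen to move in the plate at any check during the lift and turn.
- **Final pose:** The plate is about 80 mm above the trivet's bars. Its centre is within about 1 mm of the trivet's measured middle. The handle is at 38.3°, against 38.2–39.0° measured for the tab. The tool was vertical and the arm still.
- **Turn:** The plate turned about 85°, not exactly 90°, because it started about 5° off square to the trivet.
- **Left alone:** The cellar, mill and spatula were never touched and stood apart from the arm in the last views. I did not re-measure their positions.

**Mended or not matching:**
- The first grip on the lime was too high, so I gripped it again 8 mm lower while it was still in the lid.
- The touchdown on the plate briefly reached 24 N, and I eased it before letting go.
- The opening read 40.6 mm on the 42 mm lime and about 11.5 mm on the 13 mm handle.
- One early estimate of the trivet's centre was about 4 mm off from the later ones. I trusted the later ones.

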